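Pile three rough stone test pieces on the balance and ease its hood shut

TASK

Build the pile for weighing on the balance: set the red brick piece on the sloping face of the slate that already lies on the pan, turned so that the two wedges cancel, then set the pale limestone piece on top of the brick so that it lies level. Lower each piece until it rests before letting go; never drop it. Then ease the clear sprung hood down over the pile by its blue bar, without letting it slam, and let go once it is fully shut, leaving everything else on the bench where it is.

Things in the scene. Friction and masses are not known exactly. Their poses are not given: they have to be found in the camera images.
- balance: White laboratory balance, 230 x 290 mm and 56 mm high, fixed to the bench. Its origin is on the bench under the centre of the pan. x: towards the hood's hinge; y: towards the blue display panel, which faces the robot; z up.
- pan: Round steel weighing pan, 110 mm across, fixed on the balance; its top is 72 mm above the bench. Same origin and axes as the balance.
- slate: Dark blue-grey slate, 80 x 64 mm, about 330 g, lying on the pan from the start. Origin: middle of its flat underside, z up. Its main upper face is a plane sloping down 10 degrees towards its own +x, 40 mm above the underside at x = 0, running from a ridge at x = -16 mm to x = +33 mm, 50 mm wide. Beyond the ridge a steep 40 degree face falls away: nothing rests on it.
- slate_seat (a point): Centre of the slate's main upper face: 8.5 mm towards +x from its origin, 38.5 mm above its underside. Axes as the slate's.
- brick: Red brick wedge, 64 x 46 mm, about 160 g. Origin: middle of its flat underside (55 x 40 mm), z up. Its flat upper face (53 x 37 mm) rises 10 degrees towards its own +x: 25 mm thick at the -x end, 35 mm at +x. Its long sides, 46 mm apart across y, are upright between 7 and 21 mm above the underside: grip there. On the slate, with both +x pointing the same way, its upper face is level.
- brick_seat (a point): Centre of the brick's upper face, 30 mm above the middle of its underside. Axes as the brick's.
- limestone: Pale cream limestone lump with a bluntly peaked top, 60 x 42 mm, 32 mm high, about 85 g. Origin: middle of its flat underside (44 x 36 mm), z up; its bulk overhangs a little to its own +x. Its long sides, 42 mm apart across y, are upright between 11 and 22 mm above the underside: grip there.
- hood (a joint): Opening angle of the clear hood in rad: 0 is fully shut, 1.85 is its stop; it starts at 1.55 to 1.8 and stays put there. Below about 1.1 rad its spring and its weight (350 g) drive it shut, and it slams if let go. Holding it back takes less than 4 N at the bar.
- hood_bar (a point): Middle of the blue round bar by which the hood is moved: 10 mm thick, 110 mm long, parallel to the balance's y, 40 mm off the hood's front panel on two stalks 100 mm apart. Shut, it is 208 mm from the hinge towards the balance's -x and 115 mm above the hinge (the hood's top: 140 mm). Axes: the hood's, equal to the balance's when shut.
- hood_hinge (a point): Middle of the hood's hinge line, along the balance's y: 85 mm from the pan's axis towards the balance's +x, 66 mm above the bench. From shut, the hood turns up and over towards +x. Shut, it is 168 mm deep, 170 wide, 140 high, mouth down; open, it stands beyond the hinge with its mouth facing the pan. Axes: the hood's.
- amber: Bystander: amber reagent bottle, 72 mm across, 150 mm high, black cap. Origin under its centre.
- beaker: Bystander: glass beaker, 68 mm across, 80 mm high. Origin under its centre.
- jar: Bystander: small glass jar with a white cap, 52 mm across, 65 mm high. Origin under its centre.
- dish: Bystander: shallow white ceramic dish, 90 mm across, 15 mm high. Origin under its centre.
- brush: Bystander: blue brush, 170 mm long, lying down along its x. Origin under its middle.
- weight: Bystander: brass calibration weight, 36 mm across, 46 mm high. Origin under its centre.
There are look-alikes about, which are no part of the job. What is meant by the limestone is not green, and is the smaller of those in its own colour.

How it is judged (in metres and radians):
On the way, in this order (a step that is already met when the one before it is completed fails the run):
1. the brick rests on the slate alone, let go and still (contact force between brick and slate above 0.4 N and contact force between brick and pan below 0.05 N and contact force between brick and the fingers below 0.05 N and linear speed of brick below 0.03 m/s), for 0.2 s.
2. the limestone rests on the brick alone, let go and still (contact force between limestone and brick above 0.2 N and contact force between limestone and slate below 0.05 N and contact force between limestone and the fingers below 0.05 N and linear speed of limestone below 0.03 m/s), for 0.2 s.
3. the hood is shut over the standing pile (value of joint hood below 0.04 rad), for 0.2 s.
At the end, for the whole second after the job is handed in: The slate rests on the pan, the brick on the slate alone and the limestone on the brick alone, all still; the limestone's underside is level within 0.16 rad (9 degrees); the hood is shut to within 0.04 rad (contact force between slate and pan above 0.5 N and contact force between brick and slate above 0.4 N and contact force between each of brick, limestone and pan below 0.05 N and contact force between limestone and brick above 0.2 N and contact force between limestone and slate below 0.05 N and angle between limestone's own z axis and vertical below 0.16 rad and linear speed of each of slate, brick, limestone below 0.02 m/s and value of joint hood below 0.04 rad); the robot touches nothing.
It fails at once if the hood closes faster than 2 rad/s over its last half radian (slams) (value of joint hood below 0.5 rad and velocity of joint hood below -2 rad/s).
It fails at once if the brick or the limestone is dropped (moving faster than 0.5 m/s while not held, as after a fall of some 13 mm) ((contact force between brick and the fingers below 0.05 N and linear speed of brick above 0.5 m/s) or (contact force between limestone and the fingers below 0.05 N and linear speed of limestone above 0.5 m/s)).
It fails at once if a bystander is moved by more than 30 mm (distance of any of amber, beaker, jar, dish, brush, weight from where it was at the start of the episode above 0.03 m).
It also fails if it takes over 72 s, if anything falls off the work surface, if the arm or the gripper's body presses on something with over 40 N, if the wrist force passes 120 N, or if a joint passes its speed limit or range.

ROBOT

A 7-joint arm with a two-finger parallel gripper is mounted at the origin on the work surface. World frame = base frame: x ahead of the robot, y to its left, z up, the work surface at z = 0. Lengths are in m, angles in degrees, forces in N, time in s.
With the tool pointing down it reaches from about 0.4 to 0.9 m from the base axis. Payload 5.5 kg.
Tool frame: the origin (TCP) lies midway between the tips of the shut fingers; the grasp point (between the pads) lies 19 mm behind it; z points along the fingers, y is the direction in which the jaws open and shut (so a half turn about z gives the same grasp; the last joint's range is limited). The gripper opens to 85 mm and grips with 20 to 120 N. Pads are 22 mm wide; open, the fingers measure 114 mm over their backs; the gripper's body (76 mm by 85 mm) begins 54 mm behind the grasp point. The pads swing forward as they close: fully open they stand 13 mm farther back than shut.
Start: joints at [89.622, 28.699, -24.465, 88.831, 12.651, 65.22, -12.049], TCP at [0.173, -0.626, 0.231] pointing down, gripper open.
Joint ranges: [-164.97, 164.97], [-17.58, 116.51], [-87.97, 89.64], [11.32, 138.91], [-80.73, 260.73], [10.89, 115.49], [-147.41, 147.41]. Speed limits (degrees/s): [147.25, 147.25, 180, 180, 180, 180, 180].

INTERFACE

Orientations are given as a 3x3 rotation matrix whose columns are the frame's x, y, z axes.
In Python, from bench import status, cams, job_done gives the robot as it stands. The module is installed in compiled form; this text tells all that it offers.
- The arm moves only by the shell command python3 -m handwheel 'ROWS'. ROWS is JSON, a list of rows, each a list of 7 numbers: the shift along the tool's x, y, z in mm, then the turn, a rotation vector about the tool's x, y, z in rad, then the closure, from 0 (fully open) to 1 (shut). A call has 1 to 5 rows; each row is the pose to reach, as a shift and turn from the pose commanded when the call began, along the tool's axes at that moment; what a row does not reach only later rows make up. A row lasts 1/8 s, in which the tool goes at most 62.5 mm and 10.7 degrees, less where a joint would pass 70% of its speed; a pose out of reach is approached as far as the arm can. A call with a gripper value outside its range is refused whole. The fingers move at their own pace and stop on an object; the grip force is fixed at half the most. Time passes only in rows, so rows that repeat a pose let the fingers close. It gives the time, the measured TCP pose, the force and the opening at its end, in the units of the state.
- status.get_obs(): the state, without advancing time (a new reading comes with each control period).
- cams.grab_frame(name): name is "side" or "top"; returns the picture (384x512x3 uint8, red, green, blue); there is no depth.
- cams.camera_model(name): a dict with "fov_y" (degrees; the focal length in pixels is half the picture's height over the tangent of half this angle, whatever the lens; pixels are square), "cx", "cy" (the principal point, pixels), "rvec" (rotation vector, rad) and "tvec" (3), from world to camera coordinates, as OpenCV has them. Camera axes: x right, y down, z forward; pixel columns grow to the right and rows downward; lengths in m; the calibration is good to about 2 mm. A picture is of the moment at which its call begins. camera_model takes no time and is no camera call.
- job_done(): hands the job in, once; it reports no verdict.
Trained networks look in the newest picture that a camera, given by its name, has taken for a name from the list of things; names that differ only in an ending like _2 or _b are one class to them, and where a whole thing is asked for, a point or a joint stands for the part that bears it (a point fixed in the world has none). Each returns a list of dicts, best first, with "conf" (0 to 1); they miss things now and then, are a little off and sometimes report something else, mostly with a low value. They report only what shows in the picture. A call takes as long as a camera call. They do not tell look-alikes from the thing itself.
- cams.regions_of(camera, name): "pixels" (384x512 bool, what is visible of it) and "bbox" ([centre column, centre row, width, height] in pixels, round what is visible of it).
- cams.pinpoint(camera, name): "position" ([column, row] in pixels: a listed point, or the origin of a listed thing).
The state is a dict: "time": time; "joint_pos": joint angles; "joint_velocities": joint speeds; "tau": joint torques, N m; "ee_pos": TCP position; "ee_rot": TCP orientation; "force": force on the tool from outside, world axes, zero at the start; "wrist_torque": the same for the moment, N m; "gripper_width": finger opening in m.
Only numpy, scipy, OpenCV 4.12 (cv2) and the standard library are available. Lean on these libraries where they do the work, as an engineer would, in place of code of your own. Each camera call takes 0.05 s, during which the arm holds its last target. There are 200 camera calls.

## Working session

There is one attempt and no reset: what is moved stays moved. The work goes in short steps, Python scripts to look and compute and a shell command to move; the robot and the scene stay as the last step left them, time stands still between calls to the robot, and variables do not carry over. Pictures are saved under pics/ and viewed, about 8 in all and at most 12, crops included, and the job is handed in when it is done.

```bash
mkdir -p pics; cat > h.py <<'E'
import numpy as np, cv2
from bench import status, cams
def cam(n):
    m=cams.camera_model(n); f=192/np.tan(np.radians(m['fov_y'])/2)
    K=np.array([[f,0,m['cx']],[0,f,m['cy']],[0,0,1]]); R=cv2.Rodrigues(np.array(m['rvec'],float))[0]
    return K,R,np.array(m['tvec'],float),m
def proj(n,P):
    K,R,t,_=cam(n); q=(np.atleast_2d(P)@R.T+t)@K.T; return q[:,:2]/q[:,2:]
def ray(n,uv):
    K,R,t,_=cam(n); d=R.T@np.linalg.inv(K)@np.array([uv[0],uv[1],1.]); return -R.T@t,d/np.linalg.norm(d)
def onz(n,uv,z):
    c,d=ray(n,uv); return c+d*(z-c[2])/d[2]
def tri(a,b):
    (c1,d1),(c2,d2)=ray('top',a),ray('side',b)
    A=np.stack([d1,-d2],1); s=np.linalg.lstsq(A,c2-c1,rcond=None)[0]
    p,q=c1+s[0]*d1,c2+s[1]*d2; return (p+q)/2,np.linalg.norm(p-q)
E
python3 - <<'E'
from h import *
np.set_printoptions(precision=3,suppress=True)
for n in('top','side'):
    im=cams.grab_frame(n); cv2.imwrite(f'pics/{n}0.png',cv2.resize(im[...,::-1],(800,600),interpolation=cv2.INTER_CUBIC))
    m=cam(n)[3];print(n,m, -cam(n)[1].T@cam(n)[2])
    for k in 'balance slate slate_seat brick brick_seat limestone hood_bar hood_hinge amber beaker jar dish brush weight'.split():
        print(k,[(np.round(d['position'],1),round(d['conf'],2)) for d in cams.pinpoint(n,k)])
print(status.get_obs())
E
```

```text
top {'fov_y': 45.603388714446396, 'cx': 256.1018990397837, 'cy': 197.05695215297987, 'rvec': array([ 2.132, -2.188,  0.109]), 'tvec': array([0.024, 0.567, 1.713])} [ 0.375 -0.005  1.765]
balance [(array([248.9, 209.8]), 0.89)]
slate [(array([245. , 207.9]), 0.85), (array([355. , 259.2]), 0.51)]
slate_seat [(array([251.5, 207.6]), 0.91)]
brick [(array([344.8, 188.6]), 0.71), (array([251.4, 206.2]), 0.48)]
brick_seat [(array([345.3, 184.6]), 0.75), (array([249.3, 208.8]), 0.43), (array([342. , 186.2]), 0.43)]
limestone [(array([335.8, 230.7]), 0.63), (array([365.1, 224.5]), 0.56), (array([306.8, 235.8]), 0.43)]
hood_bar [(array([175.4, 198.4]), 0.55)]
hood_hinge [(array([223.6, 206.4]), 0.9)]
amber [(array([141.2, 263.2]), 0.91), (array([303.7, 154.2]), 0.7)]
beaker [(array([246.8, 214.7]), 0.74), (array([352.7, 259.3]), 0.72)]
jar [(array([138.8, 226.8]), 0.68), (array([138.4, 264. ]), 0.38)]
dish [(array([253.5, 144.6]), 0.59)]
brush [(array([307.8, 153.6]), 0.85)]
weight [(array([382.7, 168.8]), 0.51)]
side {'fov_y': 51.40390574111421, 'cx': 257.33046029930773, 'cy': 193.87526973734
[... 818 characters left out ...]
]), 0.32)]
dish [(array([286.1, 285. ]), 0.65), (array([165.5, 219.9]), 0.52)]
brush [(array([216.1, 287.8]), 0.8)]
weight [(array([114. , 286.3]), 0.62)]
{'time': 1.5, 'joint_pos': array([ 89.621,  28.702, -24.465,  88.83 ,  12.65 ,  65.218, -12.049]), 'joint_velocities': array([ 0.036,  0.088,  0.051,  0.089, -0.087,  0.026,  0.06 ]), 'tau': array([  0.   , -56.936,  -5.811, -28.133,   0.013,   0.002,   0.   ]), 'ee_pos': array([ 0.173, -0.626,  0.231]), 'ee_rot': array([[ 0.964,  0.267,  0.   ],
       [ 0.267, -0.964, -0.   ],
       [ 0.   ,  0.   , -1.   ]]), 'force': array([-0.727,  0.289, -0.12 ]), 'wrist_torque': array([-0.006, -0.029, -0.019]), 'gripper_width': 0.08524495085881907}
```

View pics/top0.png

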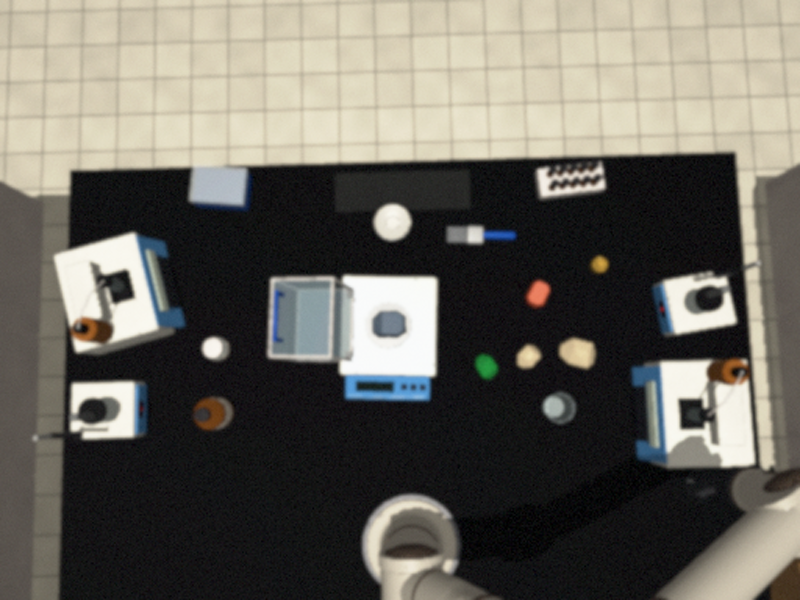

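View pics/side0.png

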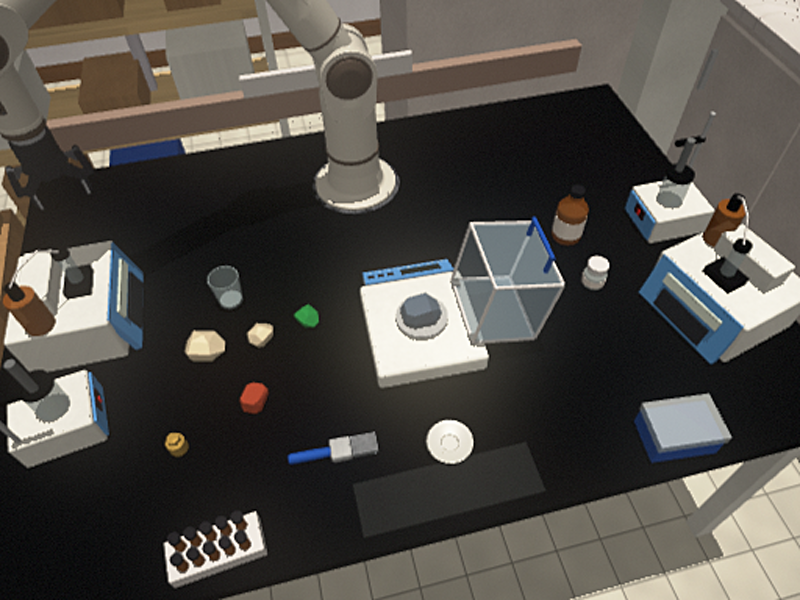

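```bash
python3 - <<'E'
from h import *
np.set_printoptions(precision=3,suppress=True)
rows=[]
M={}
for n,cs in (('top',[(249,207),(344,187),(337,228)]),('side',[(271,199),(163,254),(166,214)])):
    im=cams.grab_frame(n); r=[]
    for k,c in zip(('slate','brick','limestone'),cs):
        a=cv2.resize(cv2.getRectSubPix(im,(44,44),c),(264,264),interpolation=cv2.INTER_CUBIC); r.append(a)
        best=None
        for d in cams.regions_of(n,k):
            b=d['bbox']; print(n,k,np.round(b,1),round(d['conf'],2),int(d['pixels'].sum()))
            if np.hypot(b[0]-c[0],b[1]-c[1])<10 and best is None: best=d['pixels']
        if best is not None: M[n+k]=best
    rows.append(np.hstack(r))
    M[n+'im']=im
cv2.imwrite('pics/crops.png',np.vstack(rows)[...,::-1]); np.savez('masks.npz',**M)
T=lambda a,b:print(*tri(a,b))
T((251.5,207.6),(267.7,193.8)); T((245,207.9),(271.8,199.1)); print('brick');T((344.8,188.6),(163.7,256));T((345.3,184.6),(160.7,250.2));print('lime');T((335.8,230.7),(163.3,217.1))
print('bal',onz('top',(248.9,209.8),0),onz('side',(270.1,213.9),0));print('bar');T((175.4,198.4),(347.3,156)); print('hinge');T((223.6,206.4),(294.6,198.7))
for k,a,b in (('amber',(141.2,263.2),(363.5,150.7)),('beaker',(352.7,259.3),(148.6,193.7)),('jar',(138.8,226.8),(378.7,179.5)),('dish',(253.5,144.6),(286,285)),('brush',(307.8,153.6),(216,287.8)),('weight',(382.7,168.8),(114,286.3))):
    print(k,onz('top',a,0),onz('side',b,0))
E
```

```text
top slate [248.3 208.4  22.7  19.9] 0.6 340
top slate [343.7 187.8  16.2  16.6] 0.19 174
top brick [343.6 187.5   9.5  15.6] 0.47 131
top limestone [311.6 235.5  16.1  16.4] 0.59 149
top limestone [369.2 226.1  23.7  16.6] 0.57 310
side slate [273.4 195.3  21.1  24.4] 0.78 399
side brick [163.2 254.8  15.9  23.5] 0.52 263
side limestone [166.2 215.2  19.6  13.5] 0.73 182
side limestone [198.8 200.9  17.1  11.9] 0.72 151
side limestone [129.4 221.4  27.9  18.2] 0.58 405
[0.522 0.03  0.105] 0.00676749044656611
[0.523 0.049 0.072] 0.004328472124063537
brick
[ 0.596 -0.333 -0.008] 0.007461937057068171
[ 0.605 -0.33   0.043] 0.0008486370544234697
lime
[ 0.433 -0.308 -0.026] 0.020007127019015403
bal [0.522 0.039 0.   ] [0.53 0.04 0.  ]
bar
[0.546 0.276 0.239] 0.006967595738339115
hinge
[0.532 0.128 0.059] 0.008755853492664193
amber [0.328 0.457 0.   ] [0.336 0.464 0.   ]
beaker [ 0.322 -0.353  0.   ] [ 0.336 -0.355  0.   ]
jar [0.468 0.467 0.   ] [0.483 0.459 0.   ]
dish [0.779 0.015 0.   ] [0.793 0.018 0.   ]
brush [ 0.737 -0.197  0.   ] [ 0.75  -0.187  0.   ]
weight [ 0.669 -0.487  0.   ] [ 0.668 -0.485  0.   ]
```

View pics/crops.png

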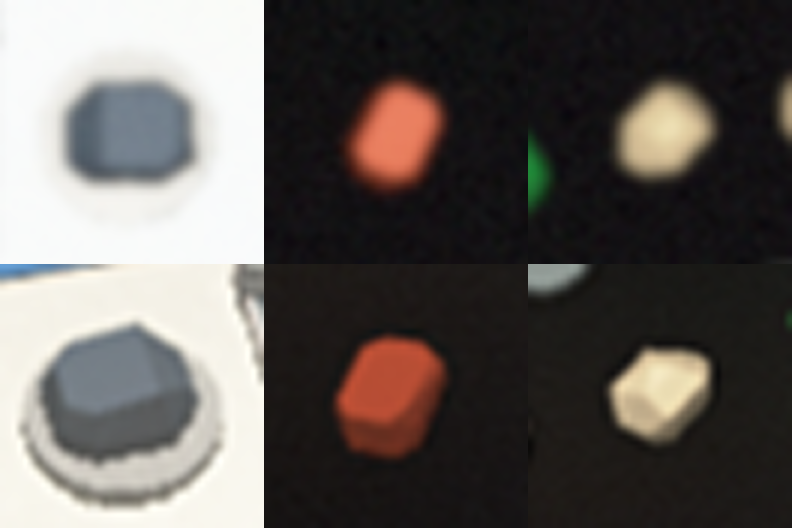

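```bash
cat > fit.py <<'E'
from h import *
from scipy.optimize import minimize
S=8
def octa(lx,ly,c,z,x0=0):
    a,b=lx/2,ly/2; p=[(a,b-c),(a-c,b),(c-a,b),(-a,b-c),(-a,c-b),(c-a,-b),(a-c,-b),(a,c-b)]
    return np.array([(x+x0,y,z(x) if callable(z) else z) for x,y in p])/1000
def brick(c=9): 
    t=octa(53,37,c,lambda x:30+x*np.tan(np.radians(10)))
    return np.vstack([octa(55,40,c,0),octa(64,46,c,7),octa(64,46,c,21),t]),t
def lime(c=10):
    return np.vstack([octa(44,36,c,0),octa(60,42,c+2,11,3),octa(60,42,c+2,22,3),octa(20,14,4,31,2)]),None
def slate(c=12):
    t=np.array([(x,y,40-x*np.tan(np.radians(10))) for x,y in((-16,-25),(-16,25),(25,25),(33,17),(33,-17),(25,-25))])/1000
    return np.vstack([octa(80,64,c,0),octa(80,64,c,20),t]),t
def crop(im,c,h=22):
    M=np.float32([[S,0,-S*(c[0]-h)],[0,S,-S*(c[1]-h)]])
    return cv2.warpAffine(im,M,(2*h*S,2*h*S),flags=cv2.INTER_CUBIC)
def render(n,V,p,z,c,h=22,off=(0,0)):
    x,y,t=p[:3]; R=np.array([[np.cos(t),-np.sin(t),0],[np.sin(t),np.cos(t),0],[0,0,1]])
    uv=(proj(n,V@R.T+[x,y,z])+off-np.array(c)+h)*S
    m=np.zeros((2*h*S,2*h*S),np.uint8); cv2.fillConvexPoly(m,cv2.convexHull(np.int32(np.round(uv))),255)
    return cv2.GaussianBlur(m,(0,0),6)/255.
def fit(targets,x0,z,model):
    # targets: (cam, center, mask, 'all'|'top')
    def cost(p):
        al,tp=model(); s=0
        for n,c,m,w in targets:
            r=render(n,al if w=='all' else tp,p,z,c); s+=1-np.minimum(r,m).sum()/np.maximum(r,m).sum()
        return s/len(targets)
    sim=np.array([x0]+[np.array(x0)+d for d in np.diag([.01,.01,.25])])
    r=minimize(cost,x0,method='Nelder-Mead',options=dict(initial_simplex=sim,maxiter=120,xatol=1e-4,fatol=1e-4)); return r.x,r.fun
E
cat > run.py <<'E'
from fit import *
np.set_printoptions(precision=4,suppress=True)
im={n:cams.grab_frame(n).astype(np.float32) for n in('top','side')}
soft=lambda g,t: cv2.GaussianBlur((g>t).astype(np.float32),(0,0),6)
C=dict(brick=((344,187),(163,254)),lime=((337,228),(166,214)),slate=((249,207),(271,199)))
bt,bs=[crop(im[n],c) for n,c in zip(('top','side'),C['brick'])]
at=soft(bt[...,0]-bt[...,2],45); as_=soft(bs[...,0]-bs[...,2],35)
g=bs[...,0]; hi=np.percentile(g[as_>.5],[20,50,90]); print('brick side red pct',hi, 'top',np.percentile(bt[...,0][at>.5],[10,50,90]))
tops=soft(g,158 if hi[2]>165 else (hi[0]+hi[2])/2)
for y0 in(-27,153):
    for nm,T in(('both',[('top',C['brick'][0],at,'all'),('side',C['brick'][1],as_,'all'),('side',C['brick'][1],tops,'top')]),('top',[('top',C['brick'][0],at,'all')]),('side',[('side',C['brick'][1],as_,'all'),('side',C['brick'][1],tops,'top')])):
        p,f=fit(T,[.6,-.332,np.radians(y0)],0,brick); print('brick',nm,p[:2],np.degrees(p[2]),f)
lt,ls=[crop(im[n],c) for n,c in zip(('top','side'),C['lime'])]
lt=soft(lt[...,0],100)*soft(lt[...,0]-lt[...,2],15); ls=soft(ls[...,0],90)*soft(ls[...,0]-ls[...,2],10)
for y0 in(-30,0,30,60,90,150,210):
    p,f=fit([('top',C['lime'][0],lt,'all'),('side',C['lime'][1],ls,'all')],[.45,-.31,np.radians(y0)],0,lime); print('lime',y0,p[:2],np.degrees(p[2]),f)
st,ss=[crop(im[n],c) for n,c in zip(('top','side'),C['slate'])]
a=soft(-st.mean(2),-165)
gg=ss.mean(2); print('slate side',np.percentile(gg,[5,15,25,35,45]))
for y0 in(-90,-80):
    p,f=fit([('top',C['slate'][0],a,'all')],[.525,.04,np.radians(y0)],.072,slate); print('slate top',p[:2],np.degrees(p[2]),f)
vis=[]
for k,c in zip(('top','side'),(bt,bs)): vis.append(c)
np.savez('dbg.npz',tops=tops,as_=as_,at=at,lt=lt,ls=ls,a=a,gg=gg)
E
python3 run.py
```

```text
brick side red pct [104.1391 163.0423 189.    ] top [ 94.5139 204.9339 233.7556]
brick both [ 0.6005 -0.3296] -27.5499978902832 0.0971266416446509
brick top [ 0.5976 -0.3301] -24.42687326680431 0.07967127459689494
brick side [ 0.6009 -0.3298] -26.596786290743932 0.07633487069641265
brick both [ 0.5995 -0.3296] 149.19495212760103 0.15015451473509678
brick top [ 0.5976 -0.3301] 155.57312673319564 0.07967127459689494
brick side [ 0.6013 -0.3302] 145.61060439904227 0.15877964319232651
lime -30 [ 0.443  -0.2984] -41.34526154114218 0.18488574556881054
lime 0 [ 0.4426 -0.298 ] -41.391531753105 0.1866664467448081
lime 30 [ 0.447  -0.3018] 138.74418963850076 0.17492212513025834
lime 60 [ 0.4467 -0.3044] 74.06896254553439 0.2715377210301421
lime 90 [ 0.4469 -0.3023] 137.837759657893 0.17417517592474202
lime 150 [ 0.447  -0.3023] 138.7483013335532 0.1754343639778952
lime 210 [ 0.4469 -0.3023] 134.7970872688239 0.17554958211982025
slate side [ 91.1467 114.5418 128.5735 190.9831 212.4336]
slate top [0.5254 0.0369] -89.12259157980827 0.12898970624356576
slate top [0.526  0.0369] -90.62780384993887 0.13016315101301723
```

```bash
python3 - <<'E'
from fit import *
im={n:cams.grab_frame(n) for n in('top','side')}
C=dict(brick=((344,187),(163,254)),lime=((337,228),(166,214)),slate=((249,207),(271,199)))
L=[(slate,'slate',(.5255,.0369,np.radians(-90)),.072),(brick,'brick',(.6,-.33,np.radians(-27)),0),(brick,'brick',(.6,-.33,np.radians(151)),0),(lime,'lime',(.447,-.302,np.radians(138)),0)]
rows=[]
for i,n in enumerate(('top','side')):
    r=[]
    for m,k,p,z in L:
        c=C[k][i]; a=np.ascontiguousarray(cv2.resize(crop(im[n],c)[56:-56,56:-56],(200,200)) if 0 else crop(im[n],c)[...,::-1]); V,t=m()
        for v,col in((V,(0,255,255)),(t,(0,255,0))):
            if v is None: continue
            q=render(n,v,p,z,c); cs,_=cv2.findContours((q>.5).astype(np.uint8),0,1); cv2.drawContours(a,cs,-1,col,1)
        r.append(cv2.resize(a[50:-50,50:-50],(200,200)))
    rows.append(np.hstack(r))
cv2.imwrite('pics/ov.png',np.vstack(rows))
E
```

```text
(no output)
```

View pics/ov.png

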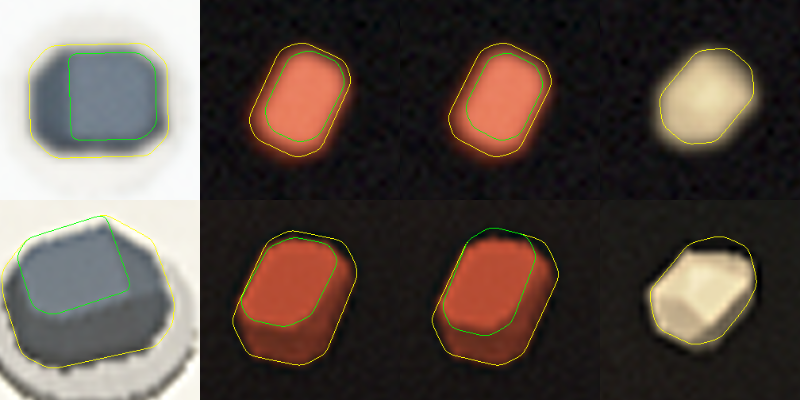

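```bash
cat > plan.py <<'E'
import sys
from h import *
from scipy.spatial.transform import Rotation as Ro
# args: x y z(TCP, mm) ang(deg of tool y in world) tilt(deg about tool y)
def plan(x,y,z,ang,tilt=0):
    o=status.get_obs(); R=np.array(o['ee_rot']); p=np.array(o['ee_pos'])*1000
    a=np.radians(ang); ty=np.array([np.cos(a),np.sin(a),0]); tz=np.array([0,0,-1.]); tx=np.cross(ty,tz)
    Rt=np.stack([tx,ty,tz],1)@Ro.from_rotvec([0,np.radians(tilt),0]).as_matrix()
    d=R.T@(np.array([x,y,z])-p); r=Ro.from_matrix(R.T@Rt).as_rotvec()
    print('shift',np.round(d,1),'rot',np.round(r,3),'rows>=',round(max(np.linalg.norm(d)/62.5,np.degrees(np.linalg.norm(r))/10.7),1))
if __name__=='__main__':
    v=[float(s) for s in sys.argv[1:]]; plan(*v)
    o=status.get_obs(); print(round(o['time'],2),np.round(np.array(o['ee_pos'])*1000,1),np.round(o['joint_pos'],0),np.round(o['force'],1),round(o['gripper_width']*1000,1))
E
python3 plan.py 250 -400 280 0; python3 plan.py 600 -330 150 63
```

```text
shift [ 134.3 -197.9  -48.7] rot [ 0.     0.    -1.301] rows>= 7.0
2.1 [ 173.3 -626.5  231.3] [ 90.  29. -24.  89.  13.  65. -12.] [ 0.1 -0.3  0.5] 85.4
shift [ 490.3 -172.1   81.3] rot [ 0.     0.    -2.401] rows>= 12.9
2.1 [ 173.3 -626.5  231.3] [ 90.  29. -24.  89.  13.  65. -12.] [ 0.1 -0.3  0.5] 85.4
```

```bash
python3 -m handwheel '[[27,-40,-10,0,0,-0.18,0],[54,-80,-20,0,0,-0.36,0],[81,-119,-29,0,0,-0.54,0],[107,-158,-39,0,0,-0.72,0],[134,-198,-49,0,0,-0.9,0]]'; python3 plan.py 600 -330 150 63
```

```text
time: 2.72
ee_pos: [0.2501, -0.3985, 0.2807]
ee_rot: [[0.385, 0.923, -0.0], [0.923, -0.385, -0.001], [-0.001, 0.0, -1.0]]
force: [0.6, -0.1, 1.3]
gripper_width: 0.0855
shift [198.  296.5 130.7] rot [-0.000e+00  1.000e-03 -1.495e+00] rows>= 8.0
2.73 [ 250.1 -398.5  280.7] [ 93.   8. -42. 110.   6.  64.  26.] [ 0.6 -0.1  1.3] 85.5
```

```bash
python3 -m handwheel '[[32,48,20,0,0,-0.18,0],[64,96,40,0,0,-0.36,0],[96,144,60,0,0,-0.54,0],[128,192,80,0,0,-0.72,0],[160,240,100,0,0,-0.9,0]]'; python3 plan.py 600 -330 100 63
```

```text
time: 3.35
ee_pos: [0.5348, -0.3464, 0.1797]
ee_rot: [[-0.483, 0.876, 0.0], [0.876, 0.483, -0.001], [-0.001, -0.0, -1.0]]
force: [0.2, -0.8, 0.3]
gripper_width: 0.0853
shift [-17.   65.   79.7] rot [-0.     0.001 -0.596] rows>= 3.2
3.35 [ 534.8 -346.4  179.7] [ 64.  37. -49.  93.  30.  64.  36.] [ 0.2 -0.8  0.3] 85.3
```

```bash
python3 -m handwheel '[[-4,16,20,0,0,-0.15,0],[-8,32,40,0,0,-0.3,0],[-13,49,60,0,0,-0.45,0],[-17,65,80,0,0,-0.596,0],[-17,65,80,0,0,-0.596,0]]'; python3 plan.py 601 -330 -2 63; python3 - <<'E'
from h import *
r=[]
for n,c in(('top',(340,190)),('side',(163,240))):
    r.append(cv2.resize(cv2.getRectSubPix(cams.grab_frame(n),(90,90),c),(400,400),interpolation=cv2.INTER_CUBIC))
cv2.imwrite('pics/b1.png',np.hstack(r)[...,::-1])
E
```

```text
time: 3.98
ee_pos: [0.5981, -0.3286, 0.0983]
ee_rot: [[-0.889, 0.458, -0.002], [0.458, 0.889, 0.003], [0.003, 0.002, -1.0]]
force: [-0.4, -0.7, -0.1]
gripper_width: 0.0852
shift [ -3.6  -0.  100.3] rot [ 0.002 -0.003 -0.004] rows>= 1.6
3.98 [ 598.1 -328.6   98.3] [ 59.  49. -51.  89.  41.  63.  61.] [-0.4 -0.7 -0.1] 85.2
```

View pics/b1.png

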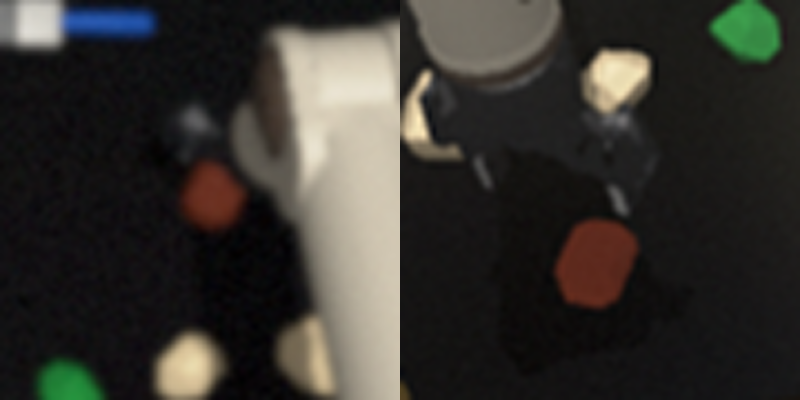

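```bash
python3 -m handwheel '[[-1,0,30,0,0,0,0],[-3,0,60,0,0,0,0],[-3.5,0,80,0,0,0,0],[-3.5,0,92,0,0,0,0],[-3.5,0,100,0,0,0,0]]'; python3 -m handwheel '[[0,0,0,0,0,0,0],[0,0,0,0,0,0,0.3],[0,0,0,0,0,0,0.45],[0,0,0,0,0,0,0.6],[0,0,0,0,0,0,1]]';python3 -m handwheel '[[0,0,0,0,0,0,1],[0,0,0,0,0,0,1],[0,0,0,0,0,0,1]]'
```

```text
time: 4.7
ee_pos: [0.6016, -0.332, 0.0005]
ee_rot: [[-0.889, 0.459, 0.001], [0.459, 0.889, -0.0], [-0.001, -0.0, -1.0]]
force: [0.3, -0.2, 0.5]
gripper_width: 0.0854
time: 5.32
ee_pos: [0.6022, -0.3319, 0.0014]
ee_rot: [[-0.889, 0.458, 0.002], [0.458, 0.889, -0.001], [-0.002, 0.0, -1.0]]
force: [-0.5, 0.0, 5.6]
gripper_width: 0.0449
time: 5.7
ee_pos: [0.6022, -0.3319, 0.0014]
ee_rot: [[-0.889, 0.458, 0.002], [0.458, 0.889, -0.001], [-0.002, 0.0, -1.0]]
force: [0.5, -1.0, 5.9]
gripper_width: 0.0448
```

```bash
python3 -m handwheel '[[0,0,-20,0,0,0,1],[0,0,-70,0,0,0,1],[0,0,-130,0,0,0,1],[0,0,-190,0,0,0,1],[0,0,-210,0,0,0,1]]'; python3 plan.py 525 -120 210 30
```

```text
time: 6.32
ee_pos: [0.6034, -0.3317, 0.2159]
ee_rot: [[-0.889, 0.458, 0.006], [0.458, 0.889, -0.003], [-0.007, 0.0, -1.0]]
force: [-0.1, 0.9, -1.8]
gripper_width: 0.0445
shift [166.6 152.3   4.9] rot [0.002 0.006 0.572] rows>= 3.6
6.33 [ 603.4 -331.7  215.9] [ 61.  43. -56.  83.  36.  73.  65.] [-0.1  0.9 -1.8] 44.5
```

```bash
python3 -m handwheel '[[30,28,0,0,0,0.11,1],[65,60,0,0,0,0.23,1],[100,91,0,0,0,0.34,1],[135,122,0,0,0,0.46,1],[167,152,0,0,0,0.57,1]]'; python3 plan.py 525.5 25.6 190 0 10
```

```text
time: 6.95
ee_pos: [0.5207, -0.1186, 0.2097]
ee_rot: [[-0.498, 0.867, -0.002], [0.867, 0.498, 0.0], [0.001, -0.002, -1.0]]
force: [1.1, 0.1, -1.8]
gripper_width: 0.0449
shift [122.6  76.   19.7] rot [-0.047  0.17   0.52 ] rows>= 2.9
6.95 [ 520.7 -118.6  209.7] [ 54.  26. -56. 106.  24.  61.  19.] [ 1.1  0.1 -1.8] 44.9
```

```bash
python3 -m handwheel '[[25,15,4,-0.009,0.034,0.104,1],[50,30,8,-0.018,0.068,0.208,1],[80,48,12,-0.03,0.11,0.33,1],[105,65,16,-0.04,0.145,0.44,1],[122.6,76,19.7,-0.047,0.17,0.52,1]]'; python3 -m handwheel '[[0,0,0,0,0,0,1],[0,0,0,0,0,0,1]]'; python3 plan.py 525.5 25.6 120 0 10; python3 - <<'E'
from h import *
r=[]
for n,c in(('top',(249,200)),('side',(268,180))):
    im=cams.grab_frame(n); np.save(f'h_{n}.npy',im)
    r.append(cv2.resize(cv2.getRectSubPix(im,(70,70),c),(400,400),interpolation=cv2.INTER_CUBIC))
    for k in('brick','slate_seat'): print(n,k,[(np.round(d['position'],1),round(d['conf'],2)) for d in cams.pinpoint(n,k)])
cv2.imwrite('pics/p1.png',np.hstack(r)[...,::-1])
o=status.get_obs();R=np.array(o['ee_rot']);p=np.array(o['ee_pos'])
print('pred brick', proj('side',p+R@[.0026,0,.0014]), 'seat',proj('side',[.5255,.0284,.1105]),proj('top',[.5255,.0284,.1105]))
E
```

```text
time: 7.58
ee_pos: [0.5258, 0.0254, 0.19]
ee_rot: [[-0.002, 1.0, -0.001], [0.985, 0.002, 0.175], [0.175, -0.0, -0.985]]
force: [-0.5, -0.1, -1.4]
gripper_width: 0.0448
time: 7.82
ee_pos: [0.5266, 0.0231, 0.1904]
ee_rot: [[-0.005, 1.0, 0.0], [0.985, 0.005, 0.172], [0.172, 0.001, -0.985]]
force: [-0.0, 0.4, -1.2]
gripper_width: 0.0445
shift [-9.6 -1.2 69.8] rot [0.    0.001 0.005] rows>= 1.1
7.83 [526.6  23.1 190.4] [ 43.  26. -53. 108.  13.  55. -13.] [-0.   0.4 -1.2] 44.5
top brick [(array([251.4, 202. ]), 0.54)]
top slate_seat [(array([250.3, 203.8]), 0.69), (array([249.3, 206.5]), 0.45), (array([251.5, 146.4]), 0.41)]
side brick [(array([268.9, 178.7]), 0.41)]
side slate_seat [(array([266.8, 193.2]), 0.88)]
pred brick [[265.90726566 178.10315398]] seat [[266.44245886 193.64578488]] [[250.96070445 206.34920576]]
```

View pics/p1.png

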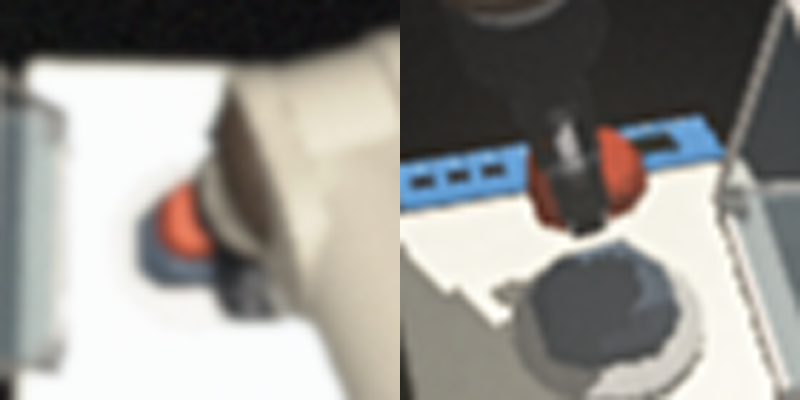

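```bash
python3 - <<'E'
from fit import *
from scipy.spatial.transform import Rotation as Ro
im=np.load('h_side.npy').astype(np.float32); m=(im[...,0]-im[...,2]>30); m[:150]=0;m[205:]=0;m[:,:240]=0;m[:,300:]=0
ys,xs=np.nonzero(m); print('red cols',xs.min(),xs.max(),'rows',ys.min(),ys.max())
o=status.get_obs();R=np.array(o['ee_rot']);p=np.array(o['ee_pos'])
Rb=np.stack([-R[:,0],R[:,1],-R[:,2]],1)
V,_=brick()
for off in(0,2.6,5,8):
  for sgn in (1,-1):
    W=V.copy()
    if sgn<0: W[:,:2]*=-1
    q=proj('side',(W@Rb.T)+p+R@[off/1000,0,.0014]); print(off,sgn,q.min(0),q.max(0))
E
```

```text
red cols 242 288 rows 167 185
0 1 [252.58088478 166.22205462] [276.06709503 185.19331303]
0 -1 [252.58088478 165.34530263] [276.06709503 185.19331303]
2.6 1 [253.40366752 165.95745126] [276.89392314 184.92684025]
2.6 -1 [253.40366752 165.07795238] [276.89392314 184.92684025]
5 1 [254.16316622 165.71319979] [277.65715609 184.68086314]
5 -1 [254.16316622 164.83116526] [277.65715609 184.68086314]
8 1 [255.11254897 165.40788245] [278.61120673 184.37338869]
8 -1 [255.11254897 164.5226783 ] [278.61120673 184.37338869]
```

```bash
python3 plan.py 526 23.7 118 0 10;  python3 -m handwheel '[[-3,-0.5,20,0,0,0,1],[-6,-0.5,40,0,0,0,1],[-9,-0.5,56,0,0,0,1],[-11,-0.5,66,0,0,0,1],[-11.5,-0.5,70,0,0,0,1]]'; python3 plan.py 526 23.7 111.4 0 10
```

```text
shift [-12.4  -1.1  71.6] rot [0.001 0.    0.003] rows>= 1.2
8.12 [527.   23.5 190.7] [ 43.  26. -53. 108.  13.  55. -14.] [ 0.2 -0.4 -1.1] 44.7
time: 8.75
ee_pos: [0.5264, 0.0249, 0.1192]
ee_rot: [[-0.004, 1.0, 0.0], [0.985, 0.003, 0.174], [0.174, 0.001, -0.985]]
force: [-0.4, 0.5, -1.9]
gripper_width: 0.0448
shift [-2.5 -0.4  7.5] rot [ 0.    -0.     0.004] rows>= 0.1
8.75 [526.4  24.9 119.2] [ 39.  32. -49. 111.  18.  47. -17.] [-0.4  0.5 -1.9] 44.8
```

Lower in 1–2 mm steps, watching for contact.

```bash
python3 -m handwheel '[[-1,-0.4,2,0,0,0,1],[-2,-0.4,4,0,0,0,1],[-2,-0.4,5,0,0,0,1],[-2,-0.4,5,0,0,0,1]]'; python3 -m handwheel '[[-0.3,0,1.5,0,0,0,1],[-0.3,0,1.5,0,0,0,1]]';
```

```text
time: 9.25
ee_pos: [0.5262, 0.0238, 0.1146]
ee_rot: [[-0.004, 1.0, 0.001], [0.985, 0.004, 0.173], [0.173, 0.002, -0.985]]
force: [-0.9, 0.8, -1.8]
gripper_width: 0.0447
time: 9.5
ee_pos: [0.526, 0.0238, 0.1128]
ee_rot: [[-0.004, 1.0, 0.001], [0.985, 0.004, 0.173], [0.173, 0.001, -0.985]]
force: [0.7, -0.8, -1.1]
gripper_width: 0.0447
```

```bash
python3 -m handwheel '[[-0.2,0,1,0,0,0,1],[-0.2,0,1,0,0,0,1]]'; python3 -m handwheel '[[-0.2,0,1,0,0,0,1],[-0.2,0,1,0,0,0,1]]';  python3 -m handwheel '[[-0.2,0,1,0,0,0,1],[-0.2,0,1,0,0,0,1]]'
```

```text
time: 9.75
ee_pos: [0.526, 0.0237, 0.1118]
ee_rot: [[-0.004, 1.0, 0.001], [0.985, 0.004, 0.174], [0.174, 0.001, -0.985]]
force: [0.5, 0.3, -2.0]
gripper_width: 0.0448
time: 10.0
ee_pos: [0.5261, 0.0237, 0.1108]
ee_rot: [[-0.004, 1.0, 0.001], [0.985, 0.004, 0.174], [0.174, 0.001, -0.985]]
force: [0.0, -0.4, -1.0]
gripper_width: 0.0449
time: 10.25
ee_pos: [0.5261, 0.0237, 0.1106]
ee_rot: [[-0.004, 1.0, 0.001], [0.985, 0.004, 0.173], [0.173, 0.002, -0.985]]
force: [-3.8, -1.5, 7.7]
gripper_width: 0.0448
```

```bash
python3 -m handwheel '[[0,0,-0.5,0,0,0,0.45],[0,0,-0.5,0,0,0,0.3],[0,0,-0.5,0,0,0,0.1],[0,0,-0.5,0,0,0,0],[0,0,-0.5,0,0,0,0]]'; python3 -m handwheel '[[0,0,-15,0,0,0,0],[0,0,-40,0,0,0,0],[0,0,-80,0,0,0,0],[0,0,-120,0,0,0,0],[0,0,-140,0,0,0,0]]'; python3 plan.py 500 -150 240 24
```

```text
time: 10.88
ee_pos: [0.5261, 0.0236, 0.1103]
ee_rot: [[-0.004, 1.0, 0.001], [0.985, 0.004, 0.174], [0.174, 0.001, -0.985]]
force: [0.2, 0.7, -0.6]
gripper_width: 0.0852
time: 11.5
ee_pos: [0.5271, -0.001, 0.2514]
ee_rot: [[-0.004, 1.0, 0.005], [0.985, 0.003, 0.172], [0.172, 0.005, -0.985]]
force: [-0.2, 0.5, -0.7]
gripper_width: 0.0853
shift [-148.7  -27.7  -14.6] rot [ 0.041 -0.17  -0.414] rows>= 2.4
11.5 [527.1  -1.  251.4] [ 49.  22. -56. 105.   9.  62.  -9.] [-0.2  0.5 -0.7] 85.3
```

```bash
python3 -m handwheel '[[-35,-6,-3,0.008,-0.034,-0.083,0],[-70,-12,-7,0.016,-0.068,-0.166,0],[-110,-20,-11,0.03,-0.12,-0.3,0],[-149,-28,-14,0.041,-0.17,-0.41,0]]'; python3 - <<'E'
from fit import *
np.set_printoptions(precision=4,suppress=True)
im={n:cams.grab_frame(n) for n in('top','side')}
soft=lambda g,t: cv2.GaussianBlur((g>t).astype(np.float32),(0,0),6)
C=(337,228),(166,214)
lt,ls=[crop(im[n].astype(np.float32),c) for n,c in zip(('top','side'),C)]
lt=soft(lt[...,0],80)*soft(lt[...,0]-lt[...,2],12); ls=soft(ls[...,0],70)*soft(ls[...,0]-ls[...,2],10)
for nm,T in (('top',[('top',C[0],lt,'all')]),('side',[('side',C[1],ls,'all')])):
  for y0 in(-40,140): p,f=fit(T,[.445,-.30,np.radians(y0)],0,lime); print(nm,p[:2],np.degrees(p[2]),f)
r=[cv2.resize(cv2.getRectSubPix(im[n],(60,60),c),(400,400),interpolation=cv2.INTER_CUBIC) for n,c in(('top',(249,200)),('side',(268,185)))]
cv2.imwrite('pics/p2.png',np.hstack(r)[...,::-1])
E
python3 plan.py 446 -301 100 48
```

```text
time: 12.0
ee_pos: [0.4985, -0.1513, 0.2371]
ee_rot: [[-0.407, 0.913, -0.003], [0.913, 0.407, -0.001], [-0.0, -0.003, -1.0]]
force: [0.4, -0.7, -0.0]
gripper_width: 0.0853
top [ 0.4036 -0.2789] -9.33627605676516 0.8666351590120842
top [ 0.4332 -0.2916] 148.89929200259314 0.8671730878640529
side [ 0.4468 -0.3003] -40.87172876731652 0.11877121034780946
side [ 0.4495 -0.3031] 137.60814060052687 0.11680511042315223
shift [-114.2 -105.1  136.9] rot [-0.005 -0.001 -0.426] rows>= 3.3
12.1 [ 497.2 -153.9  236.3] [ 60.  22. -56. 106.  21.  63.  20.] [-0.1  0.5 -0.5] 85.4
```

View pics/p2.png

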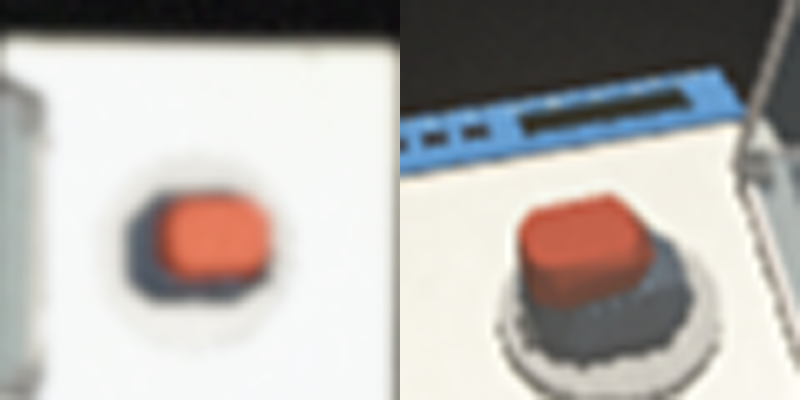

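```bash
python3 -m handwheel '[[-28,-26,34,0,0,-0.106,0],[-57,-52,68,0,0,-0.213,0],[-86,-79,102,0,0,-0.32,0],[-113,-104,137,0,0,-0.426,0],[-113,-104,137,0,0,-0.426,0]]'; python3 plan.py 447 -301.5 -1 48
```

```text
time: 12.72
ee_pos: [0.4452, -0.2975, 0.0968]
ee_rot: [[-0.741, 0.671, -0.008], [0.671, 0.741, 0.003], [0.008, -0.003, -1.0]]
force: [-0.3, 1.0, 1.1]
gripper_width: 0.0854
shift [-4.8 -1.4 97.8] rot [-0.003 -0.008 -0.003] rows>= 1.6
12.72 [ 445.2 -297.5   96.8] [ 71.  36. -52. 110.  36.  52.  49.] [-0.3  1.   1.1] 85.4
```

```bash
python3 -m handwheel '[[-1,0,30,0,0,0,0],[-3,-1,60,0,0,0,0],[-4,-1,80,0,0,0,0],[-4,-1,92,0,0,0,0],[-4,-1,98,0,0,0,0]]'; python3 -m handwheel '[[0,0,0,0,0,0,0],[0,0,0,0,0,0,0.3],[0,0,0,0,0,0,0.45],[0,0,0,0,0,0,0.6],[0,0,0,0,0,0,1]]';python3 -m handwheel '[[0,0,0,0,0,0,1],[0,0,0,0,0,0,1],[0,0,0,0,0,0,1]]'
```

```text
time: 13.35
ee_pos: [0.4509, -0.2982, 0.0012]
ee_rot: [[-0.745, 0.667, -0.003], [0.667, 0.746, 0.001], [0.003, -0.002, -1.0]]
force: [1.5, 0.0, -0.7]
gripper_width: 0.0855
time: 13.98
ee_pos: [0.4508, -0.299, 0.0019]
ee_rot: [[-0.745, 0.667, -0.003], [0.667, 0.745, -0.0], [0.002, -0.002, -1.0]]
force: [-1.2, -0.4, 5.7]
gripper_width: 0.0408
time: 14.35
ee_pos: [0.4508, -0.299, 0.0019]
ee_rot: [[-0.745, 0.667, -0.003], [0.667, 0.745, -0.0], [0.002, -0.002, -1.0]]
force: [-0.6, -1.3, 6.0]
gripper_width: 0.0409
```

```bash
python3 -m handwheel '[[0,0,-20,0,0,0,1],[0,0,-70,0,0,0,1],[0,0,-130,0,0,0,1],[0,0,-190,0,0,0,1],[0,0,-230,0,0,0,1]]'; python3 plan.py 500 -120 235 20
```

```text
time: 14.98
ee_pos: [0.452, -0.2983, 0.235]
ee_rot: [[-0.746, 0.666, -0.001], [0.666, 0.746, -0.001], [0.0, -0.002, -1.0]]
force: [-0.5, -0.2, -0.5]
gripper_width: 0.0408
shift [ 82.9 165.   -0.3] rot [-0.002  0.     0.493] rows>= 3.0
14.97 [ 452.  -298.3  235. ] [ 77.  27. -60. 104.  25.  65.  57.] [-0.5 -0.2 -0.5] 40.8
```

```bash
python3 -m handwheel '[[16,33,0,0,0,0.1,1],[33,66,0,0,0,0.2,1],[50,99,0,0,0,0.3,1],[67,132,0,0,0,0.4,1],[83,165,0,0,0,0.49,1]]'; python3 plan.py 526 23 220 0
```

```text
time: 15.6
ee_pos: [0.4992, -0.1188, 0.232]
ee_rot: [[-0.342, 0.94, -0.003], [0.94, 0.342, 0.0], [0.001, -0.003, -1.0]]
force: [-0.7, -0.1, -1.5]
gripper_width: 0.041
shift [124.1  73.6  12. ] rot [-0.003 -0.001  0.349] rows>= 2.3
15.6 [ 499.2 -118.8  232. ] [ 57.  22. -56. 107.  20.  62.  12.] [-0.7 -0.1 -1.5] 41.0
```

```bash
python3 -m handwheel '[[25,15,2,0,0,0.07,1],[55,32,5,0,0,0.15,1],[85,50,8,0,0,0.24,1],[112,66,10,0,0,0.31,1],[124,73.6,12,0,0,0.349,1]]';python3 -m handwheel '[[0,0,0,0,0,0,1],[0,0,0,0,0,0,1]]'; python3 plan.py 526 23 155 0; python3 - <<'E'
from fit import *
im=cams.grab_frame('side'); cv2.imwrite('pics/p3.png',cv2.resize(cv2.getRectSubPix(im,(70,70),(268,180)),(500,500),interpolation=cv2.INTER_CUBIC)[...,::-1])
o=status.get_obs();R=np.array(o['ee_rot']);p=np.array(o['ee_pos'])
for off in(-4,0,4):
    V=lime()[0]
    for s in(1,-1):
        q=proj('side',V@np.stack([-s*R[:,0],s*R[:,1],-R[:,2]],1).T+p+R@[off/1000,0,.0019]); q=(q-[233,145])*500/70; print(off,s,q.min(0).round(),q.max(0).round())
E
```

```text
time: 16.23
ee_pos: [0.5254, 0.0244, 0.2202]
ee_rot: [[-0.004, 1.0, -0.003], [1.0, 0.004, 0.002], [0.002, -0.003, -1.0]]
force: [0.3, -0.1, -1.8]
gripper_width: 0.0405
time: 16.48
ee_pos: [0.5255, 0.0206, 0.2194]
ee_rot: [[-0.002, 1.0, -0.004], [1.0, 0.002, 0.0], [0.0, -0.004, -1.0]]
force: [0.7, -0.0, -0.7]
gripper_width: 0.0407
shift [ 2.4  0.7 64.4] rot [-0.004 -0.     0.002] rows>= 1.0
16.48 [525.5  20.6 219.4] [ 37.  23. -52. 107.  20.  61. -23.] [ 0.7 -0.  -0.7] 40.7
-4 1 [127. 117.] [280. 234.]
-4 -1 [141. 114.] [294. 234.]
0 1 [136. 115.] [289. 232.]
0 -1 [151. 112.] [303. 232.]
4 1 [146. 113.] [299. 230.]
4 -1 [160. 111.] [313. 230.]
```

View pics/p3.png

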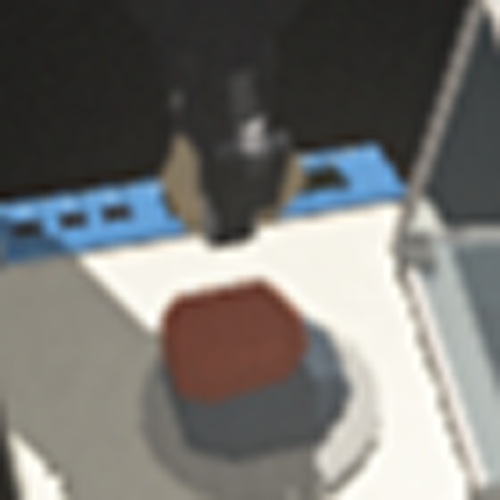

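```bash
python3 -m handwheel '[[0.2,0.5,20,0.004,0,0,1],[0.5,0.5,40,0.004,0,0,1],[0.5,0.5,56,0.004,0,0,1],[0.5,0.5,66,0.004,0,0,1],[0.5,0.5,70,0.004,0,0,1]]';python3 -m handwheel '[[0,0,2,0,0,0,1],[0,0,3,0,0,0,1],[0,0,3,0,0,0,1]]'
```

```text
time: 17.15
ee_pos: [0.5256, 0.0221, 0.1482]
ee_rot: [[-0.003, 1.0, -0.009], [1.0, 0.003, 0.001], [0.001, -0.009, -1.0]]
force: [-0.8, -0.0, -1.3]
gripper_width: 0.0406
time: 17.52
ee_pos: [0.5263, 0.0219, 0.1465]
ee_rot: [[-0.002, 1.0, -0.007], [1.0, 0.002, 0.001], [0.001, -0.007, -1.0]]
force: [-0.2, 0.3, -0.9]
gripper_width: 0.0406
```

```bash
python3 -m handwheel '[[0,0,2,-0.007,0,0,1],[0,0,2,-0.007,0,0,1]]';python3 -m handwheel '[[0,0,1,0,0,0,1],[0,0,1,0,0,0,1]]';python3 -m handwheel '[[0,0,1,0,0,0,1],[0,0,1,0,0,0,1]]'
```

```text
time: 17.77
ee_pos: [0.5257, 0.0218, 0.1441]
ee_rot: [[-0.002, 1.0, -0.001], [1.0, 0.002, 0.001], [0.001, -0.001, -1.0]]
force: [-0.5, -0.3, -1.6]
gripper_width: 0.0407
time: 18.02
ee_pos: [0.5259, 0.0219, 0.143]
ee_rot: [[-0.002, 1.0, -0.001], [1.0, 0.002, 0.001], [0.001, -0.001, -1.0]]
force: [-0.4, -0.1, -1.9]
gripper_width: 0.0406
time: 18.27
ee_pos: [0.526, 0.0219, 0.1421]
ee_rot: [[-0.002, 1.0, -0.001], [1.0, 0.002, 0.001], [0.001, -0.001, -1.0]]
force: [-0.9, -0.4, -0.5]
gripper_width: 0.0405
```

```bash
python3 -m handwheel '[[0,0,0.8,0,0,0,1],[0,0,0.8,0,0,0,1]]';python3 -m handwheel '[[0,0,0.7,0,0,0,1],[0,0,0.7,0,0,0,1]]'
```

```text
time: 18.52
ee_pos: [0.526, 0.0219, 0.142]
ee_rot: [[-0.002, 1.0, -0.001], [1.0, 0.002, 0.0], [0.0, -0.001, -1.0]]
force: [-3.0, -0.0, 6.7]
gripper_width: 0.0406
time: 18.77
ee_pos: [0.5261, 0.0219, 0.142]
ee_rot: [[-0.002, 1.0, -0.001], [1.0, 0.002, -0.001], [-0.001, -0.001, -1.0]]
force: [-5.3, -1.2, 13.2]
gripper_width: 0.0403
```

```bash
python3 -m handwheel '[[0,0,-1,0,0,0,1],[0,0,-1,0,0,0,0.45],[0,0,-1,0,0,0,0.3],[0,0,-1,0,0,0,0.1],[0,0,-1,0,0,0,0]]'; python3 -m handwheel '[[0,0,-1,0,0,0,0],[0,0,-1,0,0,0,0]]';python3 -m handwheel '[[0,0,-15,0,0,0,0],[0,0,-40,0,0,0,0],[0,0,-80,0,0,0,0],[0,0,-120,0,0,0,0],[0,0,-160,0,0,0,0]]';  python3 -m handwheel '[[-40,0,0,0,0,0,0],[-90,0,0,0,0,0,0],[-140,0,0,0,0,0,0],[-200,0,0,0,0,0,0],[-200,0,0,0,0,0,0]]'
python3 - <<'E'
from h import *
np.set_printoptions(precision=4,suppress=True)
r=[]
P={}
for n,c in(('top',(220,205)),('side',(300,170))):
    im=cams.grab_frame(n); np.save(f'hood_{n}.npy',im)
    r.append(cv2.resize(cv2.getRectSubPix(im,(130,130),c),(400,400),interpolation=cv2.INTER_CUBIC))
    for k in('limestone','hood_bar','hood_hinge','balance'):
        l=cams.pinpoint(n,k); print(n,k,[(np.round(d['position'],1),round(d['conf'],2)) for d in l[:2]])
    b=im.astype(int); m=(b[...,2]-b[...,0]>50)&(b[...,2]-b[...,1]>35)
    yy,xx=np.mgrid[:384,:512]; 
    sel=m&((xx>165)&(xx<190)&(yy<225)&(yy>175) if n=='top' else (xx>330)&(xx<360)&(yy>135)&(yy<180))
    ys,xs=np.nonzero(sel); print(n,'blue',len(xs),xs.min(),xs.max(),ys.min(),ys.max(),xs.mean(),ys.mean())
cv2.imwrite('pics/hood1.png',np.hstack(r)[...,::-1])
E
```

```text
time: 19.4
ee_pos: [0.5259, 0.0219, 0.1415]
ee_rot: [[-0.002, 1.0, -0.001], [1.0, 0.002, 0.001], [0.001, -0.001, -1.0]]
force: [-0.0, -0.6, 0.0]
gripper_width: 0.0858
time: 19.65
ee_pos: [0.526, 0.022, 0.1427]
ee_rot: [[-0.002, 1.0, -0.001], [1.0, 0.002, 0.001], [0.001, -0.001, -1.0]]
force: [0.2, 0.0, 0.9]
gripper_width: 0.0852
time: 20.27
ee_pos: [0.526, 0.0221, 0.305]
ee_rot: [[-0.003, 1.0, 0.0], [1.0, 0.003, 0.001], [0.001, 0.0, -1.0]]
force: [0.9, -0.6, 1.1]
gripper_width: 0.0858
time: 20.9
ee_pos: [0.5255, -0.1849, 0.3027]
ee_rot: [[0.008, 1.0, -0.001], [1.0, -0.008, -0.001], [-0.001, -0.001, -1.0]]
force: [0.4, 1.0, -0.3]
gripper_width: 0.0854
top limestone [(array([306.3, 236.2]), 0.69), (array([367.4, 228. ]), 0.68)]
top hood_bar [(array([176.1, 198.7]), 0.58)]
top hood_hinge [(array([225.1, 206.5]), 0.91)]
top balance [(array([249. , 208.8]), 0.65), (array([223.6, 206.3]), 0.52)]
top blue 97 175 179 186 218 176.1958762886598 201.90721649484536
side limestone [(array([261.3, 187.9]), 0.47), (array([196.6, 202.5]), 0.42)]
side hood_bar [(array([349.1, 154.6]), 0.75)]
side hood_hinge [(array([294. , 199.1]), 0.63), (array([113.5, 285. ]), 0.63)]
side balance [(array([347. , 157.2]), 0.74), (array([269.6, 211.9]), 0.58)]
side blue 147 337 355 138 174 346.6054421768707 154.60544217687075
```

View pics/hood1.png

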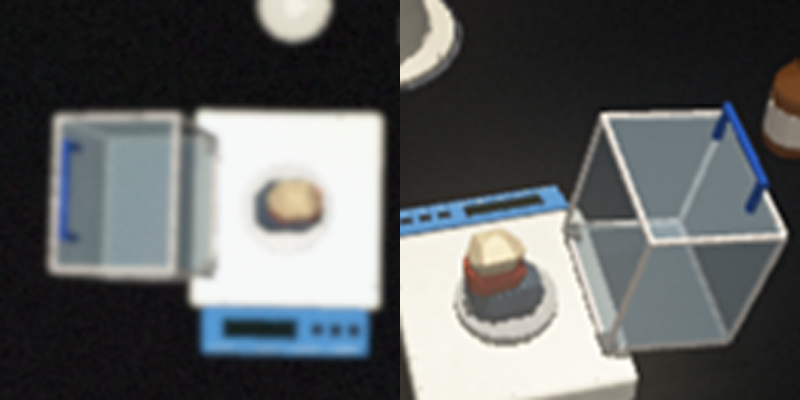

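```bash
python3 - <<'E'
from h import *
np.set_printoptions(precision=4,suppress=True)
for n,box in(('top',(165,190,175,225)),('side',(330,362,135,185))):
    b=np.load(f'hood_{n}.npy').astype(int); m=(b[...,2]-b[...,0]>30)&(b[...,2]-b[...,1]>20)
    for r in range(box[2],box[3],1 if n=='side' else 2):
        c=np.nonzero(m[r,box[0]:box[1]])[0]+box[0]
        if len(c): print(n,r,c.min(),c.max(),end=' | ')
    print()
# white pan centre & balance top outline in top view
b=np.load('hood_top.npy'); 
print('hinge',tri((224.5,206.4),(294.3,198.9)))
for th in(1.55,1.6,1.65,1.7,1.75,1.8):
    ph=th+np.arctan2(115,208); c=np.array([.5255,.1245-.2377*np.cos(ph),.066+.2377*np.sin(ph)])
    e=np.array([[-.055,0,0],[0,0,0],[.055,0,0]])+c
    print(th,c,proj('top',e).round(1).tolist(),proj('side',e).round(1).tolist())
print(tri((175.7,201.5),(347.6,152)))
bal=onz('top',(249,209.3),0);print(bal)
E
```

```text
top 185 176 177 | top 187 175 180 | top 189 175 181 | top 191 175 178 | top 193 175 178 | top 195 175 178 | top 197 175 178 | top 199 175 178 | top 201 175 178 | top 203 175 178 | top 205 175 177 | top 207 175 177 | top 209 174 177 | top 211 174 177 | top 213 174 177 | top 215 174 177 | top 217 174 179 | 
side 138 341 342 | side 139 340 343 | side 140 340 343 | side 141 340 343 | side 142 340 344 | side 143 339 344 | side 144 339 345 | side 145 338 345 | side 146 338 346 | side 147 338 346 | side 148 337 347 | side 149 337 347 | side 150 337 348 | side 151 345 348 | side 152 346 349 | side 153 346 349 | side 154 347 350 | side 155 347 350 | side 156 348 351 | side 157 348 351 | side 158 349 352 | side 159 349 352 | side 160 350 353 | side 161 350 353 | side 162 351 354 | side 163 351 354 | side 164 351 354 | side 165 351 355 | side 166 351 355 | side 167 350 353 | side 168 350 352 | side 169 349 352 | side 170 349 352 | side 171 348 351 | side 172 348 351 | side 173 348 350 | side 174 348 350 | 
hinge (array([0.5318, 0.1256, 0.0585]), np.float64(0.006506726088615997))
1.55 [0.5255 0.2352 0.2764] [[187.0, 220.2], [186.8, 203.5], [186.7, 186.8]] [[328.2, 132.1], [334.7, 144.7], [341.6, 158.0]]
1.6 [0.5255 0.2455 0.2706] [[184.1, 220.4], [184.0, 203.7], [183.8, 187.2]] [[331.2, 132.9], [337.8, 145.4], [344.8, 158.7]]
1.65 [0.5255 0.2556 0.2643] [[181.4, 220.6], [181.2, 204.0], [181.1, 187.5]] [[334.1, 133.8], [340.7, 146.3], [347.7, 159.6]]
1.7 [0.5255 0.2654 0.2575] [[178.8, 220.8], [178.7, 204.3], [178.6, 187.8]] [[336.8, 134.8], [343.4, 147.3], [350.5, 160.5]]
1.75 [0.5255 0.2747 0.2502] [[176.3, 221.0], [176.2, 204.5], [176.1, 188.2]] [[339.3, 136.0], [346.0, 148.5], [353.1, 161.6]]
1.8 [0.5255 0.2838 0.2425] [[174.1, 221.2], [174.0, 204.8], [173.9, 188.6]] [[341.7, 137.3], [348.4, 149.7], [355.5, 162.8]]
(array([0.5361, 0.277 , 0.2451]), np.float64(0.0010442052382599572))
[0.5242 0.0385 0.    ]
```

```bash
python3 plan.py 535 100 330 45; python3 -m handwheel '[[55,2,-6,0,0,-0.16,0],[110,5,-12,0,0,-0.32,0],[170,7,-18,0,0,-0.48,0],[225,8,-24,0,0,-0.64,0],[280,9,-27,0,0,-0.8,0]]'; python3 plan.py 535 277 320 87.8
```

```text
shift [277.4   9.3 -27.2] rot [-0.    -0.001 -0.782] rows>= 4.5
21.4 [ 526.6 -177.4  302.6] [ 56.  20. -51.  97.  16.  71.   2.] [0.1 0.6 0.3] 85.3
time: 22.02
ee_pos: [0.5349, 0.1037, 0.3303]
ee_rot: [[-0.723, 0.691, 0.0], [0.691, 0.723, 0.0], [0.0, 0.001, -1.0]]
force: [0.6, 0.0, -0.0]
gripper_width: 0.0854
shift [119.7 125.3  10.3] rot [ 0.001  0.    -0.725] rows>= 3.9
22.02 [534.9 103.7 330.3] [ 37.  22. -65.  96.  21.  75.  14.] [ 0.6  0.  -0. ] 85.4
```

```bash
python3 -m handwheel '[[24,25,2,0,0,-0.15,0],[48,50,4,0,0,-0.3,0],[75,78,6,0,0,-0.45,0],[100,105,8,0,0,-0.6,0],[120,125,10,0,0,-0.725,0]]'; python3 -m handwheel '[[0,0,0,0,0,0,0.2],[0,0,0,0,0,0,0.3]]'; python3 plan.py 535 277 229 87.8
python3 - <<'E'
from h import *
b=cams.grab_frame('side'); cv2.imwrite('pics/g1.png',cv2.resize(cv2.getRectSubPix(b,(100,100),(330,150)),(500,500),interpolation=cv2.INTER_CUBIC)[...,::-1])
E
```

```text
time: 22.65
ee_pos: [0.5351, 0.277, 0.3197]
ee_rot: [[-0.999, 0.038, -0.001], [0.038, 0.999, 0.001], [0.001, 0.001, -1.0]]
force: [-0.4, -0.4, -1.1]
gripper_width: 0.0853
time: 22.9
ee_pos: [0.5357, 0.2745, 0.3196]
ee_rot: [[-0.999, 0.045, -0.001], [0.045, 0.999, 0.0], [0.001, -0.0, -1.0]]
force: [0.3, -0.4, 0.1]
gripper_width: 0.0596
shift [ 0.7  2.4 90.6] rot [-0.    -0.001 -0.007] rows>= 1.5
22.9 [535.7 274.5 319.6] [ 17.  34. -70.  89.  32.  80.  32.] [ 0.3 -0.4  0.1] 59.6
```

View pics/g1.png

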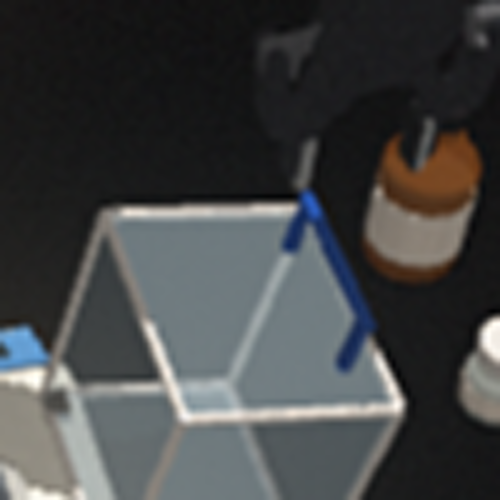

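```bash
python3 -m handwheel '[[0.5,2,30,0,0,0,0.3],[0.5,2,55,0,0,0,0.3],[0.5,2,75,0,0,0,0.3],[0.5,2,89,0,0,0,0.3],[0.5,2,89,0,0,0,0.3]]'; python3 -m handwheel '[[0,0,0,0,0,0,0.5],[0,0,0,0,0,0,0.6],[0,0,0,0,0,0,0.7],[0,0,0,0,0,0,0.75],[0,0,0,0,0,0,0.8]]'; python3 -m handwheel '[[0,0,0,0,0,0,0.85],[0,0,0,0,0,0,0.9],[0,0,0,0,0,0,1],[0,0,0,0,0,0,1]]'
```

```text
time: 23.58
ee_pos: [0.5349, 0.2764, 0.23]
ee_rot: [[-0.999, 0.044, -0.002], [0.044, 0.999, 0.0], [0.002, -0.0, -1.0]]
force: [1.0, -0.6, -0.2]
gripper_width: 0.0598
time: 24.2
ee_pos: [0.5351, 0.2772, 0.2309]
ee_rot: [[-0.999, 0.044, -0.001], [0.044, 0.999, 0.001], [0.001, 0.001, -1.0]]
force: [0.0, 0.5, -0.8]
gripper_width: 0.0171
time: 24.7
ee_pos: [0.5351, 0.2774, 0.2309]
ee_rot: [[-0.999, 0.044, -0.001], [0.044, 0.999, 0.001], [0.001, 0.001, -1.0]]
force: [0.8, 1.6, 1.4]
gripper_width: 0.0079
```

```bash
cat > arc.py <<'E'
import numpy as np,sys
# in-plane: u,z mm ; hinge-relative. args: r phi0 uH zH  tilt slope, L
r=237.7;p0=28.94;L=17.
def pose(th,al):
    ph=np.radians(th+p0);a=np.radians(al); ty=np.array([np.cos(a),np.sin(a)]);tz=np.array([np.sin(a),-np.cos(a)])
    return r*np.array([-np.cos(ph),np.sin(ph)])+L*tz,ty,tz
def run(ths,k=.5,th0=101.2,per=5):
    al=lambda t:k*(th0-t)
    for i in range(0,len(ths)-1,per):
        b,ty,tz=pose(ths[i],al(ths[i])); out=[]
        for t in ths[i+1:i+per+1]:
            q,_,_=pose(t,al(t)); d=q-b; out.append([0,round(d@ty,1),round(d@tz,1),round(-np.radians(al(t)-al(ths[i])),3),0,0,1])
        print(round(ths[i],1),'->',round(t,1),'TCP u,z',q.round(0)+[0,66],out)
if __name__=='__main__': run(np.linspace(101.2,-0.5,41))
E
python3 arc.py
```

```text
101.2 -> 88.5 TCP u,z [111. 260.] [[0, np.float64(-7.8), np.float64(-6.6), np.float64(-0.022), 0, 0, 1], [0, np.float64(-16.0), np.float64(-12.9), np.float64(-0.044), 0, 0, 1], [0, np.float64(-24.3), np.float64(-18.8), np.float64(-0.067), 0, 0, 1], [0, np.float64(-33.0), np.float64(-24.3), np.float64(-0.089), 0, 0, 1], [0, np.float64(-41.9), np.float64(-29.4), np.float64(-0.111), 0, 0, 1]]
88.5 -> 75.8 TCP u,z [ 64. 279.] [[0, np.float64(-8.5), np.float64(-5.7), np.float64(-0.022), 0, 0, 1], [0, np.float64(-17.3), np.float64(-11.0), np.float64(-0.044), 0, 0, 1], [0, np.float64(-26.3), np.float64(-15.8), np.float64(-0.067), 0, 0, 1], [0, np.float64(-35.5), np.float64(-20.3), np.float64(-0.089), 0, 0, 1], [0, np.float64(-44.8), np.float64(-24.3), np.float64(-0.111), 0, 0, 1]]
75.8 -> 63.1 TCP u,z [ 14. 287.] [[0, np.float64(-9.1), np.float64(-4.7), np.float64(-0.022), 0, 0, 1], [0, np.float64(-18.4), np.float64(-8.9), np.float64(-0.044), 0, 0, 1], [0, np.float64(-27.8), np.float64(-12.7), np.float64(-0.067), 0, 0, 1], [0, np.float64(-37.5), np.float64(-16.1), np.float64(-0.089), 0, 0, 
[... 1317 characters left out ...]
.1), np.float64(-0.022), 0, 0, 1], [0, np.float64(-20.3), np.float64(0.2), np.float64(-0.044), 0, 0, 1], [0, np.float64(-30.5), np.float64(1.0), np.float64(-0.067), 0, 0, 1], [0, np.float64(-40.6), np.float64(2.2), np.float64(-0.089), 0, 0, 1], [0, np.float64(-50.6), np.float64(3.9), np.float64(-0.111), 0, 0, 1]]
12.2 -> -0.5 TCP u,z [-196.  168.] [[0, np.float64(-10.1), np.float64(1.0), np.float64(-0.022), 0, 0, 1], [0, np.float64(-20.2), np.float64(2.5), np.float64(-0.044), 0, 0, 1], [0, np.float64(-30.2), np.float64(4.5), np.float64(-0.067), 0, 0, 1], [0, np.float64(-40.1), np.float64(6.8), np.float64(-0.089), 0, 0, 1], [0, np.float64(-49.8), np.float64(9.7), np.float64(-0.111), 0, 0, 1]]
```

```bash
python3 -m handwheel '[[0,-8,-6.6,-0.022,0,0,1],[0,-16,-13,-0.044,0,0,1],[0,-24,-19,-0.067,0,0,1],[0,-33,-24,-0.089,0,0,1],[0,-42,-29.4,-0.111,0,0,1]]'; python3 plan.py 533 236 260 87.8 | tail -1; python3 -m handwheel '[[0,-8.5,-5.7,-0.022,0,0,1],[0,-17.3,-11,-0.044,0,0,1],[0,-26.3,-15.8,-0.067,0,0,1],[0,-35.5,-20.3,-0.089,0,0,1],[0,-44.8,-24.3,-0.111,0,0,1]]'
```

```text
time: 25.32
ee_pos: [0.5333, 0.2352, 0.2601]
ee_rot: [[-0.999, 0.043, 0.004], [0.044, 0.993, 0.113], [0.001, 0.113, -0.994]]
force: [0.8, 1.0, -3.6]
gripper_width: 0.0076
25.32 [533.3 235.2 260.1] [ 29.  35. -73.  99.  31.  68.  37.] [ 0.8  1.  -3.6] 7.6
time: 25.95
ee_pos: [0.5312, 0.1879, 0.2793]
ee_rot: [[-0.999, 0.043, 0.009], [0.044, 0.974, 0.222], [0.001, 0.222, -0.975]]
force: [0.7, 1.2, -3.6]
gripper_width: 0.0079
```

Tracking well with low forces; continue.

```bash
python3 -m handwheel '[[0,-9.1,-4.7,-0.022,0,0,1],[0,-18.4,-8.9,-0.044,0,0,1],[0,-27.8,-12.7,-0.067,0,0,1],[0,-37.5,-16.1,-0.089,0,0,1],[0,-47.2,-19,-0.111,0,0,1]]'; python3 -m handwheel '[[0,-9.5,-3.6,-0.022,0,0,1],[0,-19.2,-6.7,-0.044,0,0,1],[0,-29.1,-9.4,-0.067,0,0,1],[0,-39,-11.7,-0.089,0,0,1],[0,-49,-13.5,-0.111,0,0,1]]'; python3 plan.py 533 236 260 87.8 | tail -1
```

```text
time: 26.58
ee_pos: [0.529, 0.1377, 0.2873]
ee_rot: [[-0.999, 0.042, 0.014], [0.044, 0.943, 0.329], [0.001, 0.329, -0.944]]
force: [1.5, 2.9, -3.8]
gripper_width: 0.0077
time: 27.2
ee_pos: [0.5268, 0.0865, 0.2842]
ee_rot: [[-0.999, 0.04, 0.018], [0.044, 0.901, 0.431], [0.001, 0.432, -0.902]]
force: [-1.6, -0.8, 2.0]
gripper_width: 0.0077
27.2 [526.8  86.5 284.2] [ 64.  41. -85. 105.  18.  63.  64.] [-1.6 -0.8  2. ] 7.7
```

```bash
cat > arc2.py <<'E'
from arc import *
def go(ths,als):
    b,ty,tz=pose(ths[0],als[0])
    for t,a in zip(ths[1:],als[1:]):
        q,_,_=pose(t,a); d=q-b; print([float(v) for v in(0,round(d@ty,1),round(d@tz,1),round(-np.radians(a-als[0]),3))],end=' ')
    print('u,z',(q+[0,66]).round(0))
E
python3 -c "
from arc2 import *
go(np.linspace(50.4,37.6,6),[25.4]*6)
go(np.linspace(50.4,37.6,6),np.linspace(25.4,20,6))"
```

```text
[0.0, -10.3, -2.5, -0.0] [0.0, -20.8, -4.5, -0.0] [0.0, -31.3, -6.0, -0.0] [0.0, -41.8, -7.1, -0.0] [0.0, -52.4, -7.7, -0.0] u,z [-87. 269.]
[0.0, -10.6, -2.5, 0.019] [0.0, -21.4, -4.5, 0.038] [0.0, -32.2, -6.0, 0.057] [0.0, -43.1, -7.1, 0.075] [0.0, -54.0, -7.8, 0.094] u,z [-89. 268.]
```

Test two rows at constant tilt and see joint 3.

```bash
python3 -m handwheel '[[0,-10.3,-2.5,0,0,0,1],[0,-20.8,-4.5,0,0,0,1]]'; python3 plan.py 533 236 260 87.8 | tail -1
```

```text
time: 27.45
ee_pos: [0.5259, 0.0659, 0.2792]
ee_rot: [[-0.999, 0.04, 0.018], [0.044, 0.902, 0.43], [0.001, 0.431, -0.903]]
force: [0.9, 2.0, -0.6]
gripper_width: 0.0082
27.45 [525.9  65.9 279.2] [ 66.  41. -85. 105.  19.  64.  65.] [ 0.9  2.  -0.6] 8.2
```

```bash
python3 -c "
from arc2 import *
t=np.linspace(45.3,-.5,21); a=np.linspace(25.4,17,21)
for i in range(0,20,5): go(t[i:i+6],a[i:i+6]); print(t[i+5])"
```

```text
[0.0, -9.5, -1.4, 0.007] [0.0, -19.1, -2.4, 0.015] [0.0, -28.7, -3.1, 0.022] [0.0, -38.3, -3.4, 0.029] [0.0, -47.9, -3.2, 0.037] u,z [-102.  262.]
33.849999999999994
[0.0, -9.6, 0.8, 0.007] [0.0, -19.1, 2.0, 0.015] [0.0, -28.6, 3.6, 0.022] [0.0, -38.0, 5.6, 0.029] [0.0, -47.4, 7.9, 0.037] u,z [-142.  236.]
22.4
[0.0, -9.1, 3.0, 0.007] [0.0, -18.1, 6.4, 0.015] [0.0, -27.0, 10.2, 0.022] [0.0, -35.7, 14.2, 0.029] [0.0, -44.2, 18.7, 0.037] u,z [-177.  202.]
10.949999999999996
[0.0, -8.2, 5.1, 0.007] [0.0, -16.1, 10.4, 0.015] [0.0, -23.9, 16.1, 0.022] [0.0, -31.4, 22.1, 0.029] [0.0, -38.6, 28.4, 0.037] u,z [-204.  163.]
-0.5
```

```bash
python3 -m handwheel '[[0,-9.5,-1.4,0.007,0,0,1],[0,-19.1,-2.4,0.015,0,0,1],[0,-28.7,-3.1,0.022,0,0,1],[0,-38.3,-3.4,0.029,0,0,1],[0,-47.9,-3.2,0.037,0,0,1]]'; python3 plan.py 533 236 260 87.8 | tail -1; python3 -m handwheel '[[0,-9.6,0.8,0.007,0,0,1],[0,-19.1,2,0.015,0,0,1],[0,-28.6,3.6,0.022,0,0,1],[0,-38,5.6,0.029,0,0,1],[0,-47.4,7.9,0.037,0,0,1]]';python3 plan.py 533 236 260 87.8 | tail -1
```

```text
time: 28.08
ee_pos: [0.524, 0.0212, 0.2613]
ee_rot: [[-0.999, 0.041, 0.017], [0.044, 0.917, 0.396], [0.001, 0.396, -0.918]]
force: [0.6, -0.5, -0.6]
gripper_width: 0.008
28.07 [524.   21.2 261.3] [ 68.  42. -84. 105.  21.  65.  68.] [ 0.6 -0.5 -0.6] 8.0
time: 28.7
ee_pos: [0.5223, -0.0186, 0.235]
ee_rot: [[-0.999, 0.041, 0.016], [0.044, 0.931, 0.362], [0.0, 0.362, -0.932]]
force: [2.3, 1.6, -2.7]
gripper_width: 0.0079
28.7 [522.3 -18.6 235. ] [ 70.  43. -81. 105.  24.  64.  70.] [ 2.3  1.6 -2.7] 7.9
```

```bash
python3 -m handwheel '[[0,-9.1,3,0.007,0,0,1],[0,-18.1,6.4,0.015,0,0,1],[0,-27,10.2,0.022,0,0,1],[0,-35.7,14.2,0.029,0,0,1],[0,-44.2,18.7,0.037,0,0,1]]'; python3 -m handwheel '[[0,-8.2,5.1,0.007,0,0,1],[0,-16.1,10.4,0.015,0,0,1],[0,-23.9,16.1,0.022,0,0,1]]'; python3 plan.py 533 236 260 87.8 | tail -1;
```

```text
time: 29.32
ee_pos: [0.5207, -0.0534, 0.2016]
ee_rot: [[-0.999, 0.042, 0.014], [0.044, 0.944, 0.327], [0.001, 0.327, -0.945]]
force: [2.6, 2.6, -2.7]
gripper_width: 0.0077
time: 29.7
ee_pos: [0.52, -0.0705, 0.1785]
ee_rot: [[-0.999, 0.042, 0.013], [0.044, 0.951, 0.306], [0.001, 0.306, -0.952]]
force: [2.0, 1.8, -0.4]
gripper_width: 0.0078
29.7 [520.  -70.5 178.5] [ 70.  46. -76. 107.  30.  62.  72.] [ 2.   1.8 -0.4] 7.8
```

```bash
python3 -m handwheel '[[0,-4,3,0.004,0,0,1],[0,-7.5,6,0.007,0,0,1],[0,-11,9,0.01,0,0,1],[0,-14.5,12.3,0.014,0,0,1],[0,-14.5,12.3,0.014,0,0,1]]';  python3 -m handwheel '[[0,-0.6,0.9,0,0,0,1],[0,-0.6,0.9,0,0,0,1]]'; python3 -m handwheel '[[0,-0.6,1,0,0,0,1],[0,-0.6,1,0,0,0,1]]'
```

```text
time: 30.32
ee_pos: [0.5196, -0.0794, 0.1642]
ee_rot: [[-0.999, 0.041, 0.012], [0.043, 0.955, 0.294], [0.001, 0.294, -0.956]]
force: [-1.7, 0.9, 10.8]
gripper_width: 0.0078
time: 30.58
ee_pos: [0.5197, -0.0797, 0.1636]
ee_rot: [[-0.999, 0.041, 0.012], [0.043, 0.955, 0.294], [0.0, 0.294, -0.956]]
force: [-2.3, 0.2, 13.4]
gripper_width: 0.0077
time: 30.82
ee_pos: [0.5196, -0.08, 0.1628]
ee_rot: [[-0.999, 0.041, 0.012], [0.043, 0.955, 0.293], [0.001, 0.294, -0.956]]
force: [-3.8, -0.9, 17.4]
gripper_width: 0.0079
```

```bash
python3 -m handwheel '[[0,0.8,-1,0,0,0,1],[0,0.8,-1,0,0,0,0.85],[0,0.8,-1,0,0,0,0.78],[0,0.8,-1,0,0,0,0.78],[0,0.8,-1,0,0,0,0.78]]'; python3 -m handwheel '[[0,0,-5,0,0,0,0.78],[0,0,-12,0,0,0,0.78],[0,0,-22,0,0,0,0.78],[0,0,-34,0,0,0,0.78],[0,0,-50,0,0,0,0.78]]'
```

```text
time: 31.45
ee_pos: [0.5189, -0.0807, 0.1614]
ee_rot: [[-0.999, 0.043, 0.011], [0.044, 0.955, 0.293], [0.002, 0.293, -0.956]]
force: [-0.3, -0.1, -0.6]
gripper_width: 0.0186
time: 32.08
ee_pos: [0.5187, -0.0952, 0.2107]
ee_rot: [[-0.999, 0.042, 0.012], [0.044, 0.955, 0.293], [0.001, 0.293, -0.956]]
force: [-0.5, 0.2, 0.3]
gripper_width: 0.0186
```

```bash
python3 -m handwheel '[[0,-20,-40,0,0,0,0.78],[0,-60,-70,0,0,0,0.78],[0,-110,-90,0,0,0,0.78],[0,-160,-90,0,0,0,0.78],[0,-200,-90,0,0,0,0.78]]'; python3 - <<'E'
from h import *
r=[]
for n,c in(('top',(235,205)),('side',(280,180))):
    im=cams.grab_frame(n)
    r.append(cv2.resize(cv2.getRectSubPix(im,(100,100),c),(400,400),interpolation=cv2.INTER_CUBIC))
    print(n,[(np.round(d['position'],1),round(d['conf'],2)) for d in cams.pinpoint(n,'hood_bar')[:2]])
cv2.imwrite('pics/end.png',np.hstack(r)[...,::-1])
for t in(0,.04,.1):
    ph=t+np.arctan2(115,208); u=-.2377*np.cos(ph); P=[.5285+.038*u,.1245+u,.066+.2377*np.sin(ph)]; print(t,proj('top',P),proj('side',P))
E
```

```text
time: 32.7
ee_pos: [0.5089, -0.3155, 0.2375]
ee_rot: [[-0.999, 0.044, 0.013], [0.046, 0.955, 0.293], [0.0, 0.293, -0.956]]
force: [0.4, 0.4, 0.6]
gripper_width: 0.0189
top [(array([286.5, 204.3]), 0.59)]
side [(array([230.5, 188.7]), 0.82)]
0 [[282.68974434 205.08625215]] [[230.16984762 185.54399275]]
0.04 [[281.42288622 204.85051443]] [[231.54068737 183.54938982]]
0.1 [[279.31679221 204.50051518]] [[233.83163962 180.56573679]]
```

View pics/end.png

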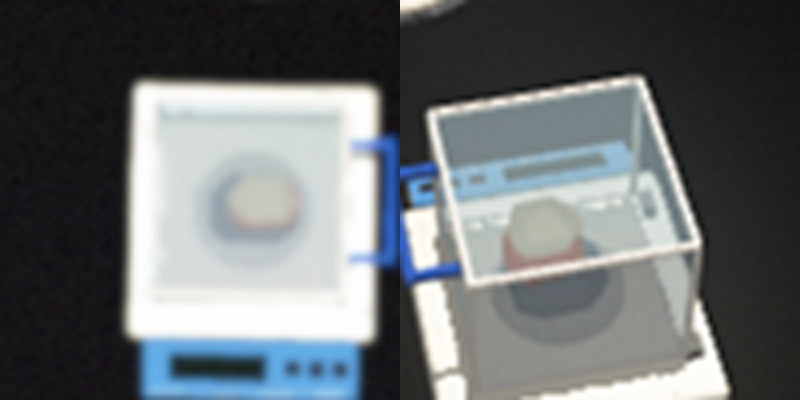

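The hood is shut over the standing pile: its top frame is level and the bar is at side pixel (230, 189), against about (230, 186) predicted for shut. The gripper is clear and reads no force, so I'm handing in.

```bash
python3 -c "
from bench import job_done,status
print(status.get_obs()['time'],job_done())"
```

```text
the job is handed in; nothing more can be done
32.9 None
```

I built the pile, shut the hood over it and handed the job in at 32.9 s of the 72 s allowed. No verdict was reported.

- **Brick:** I set it on the slate's sloping face with both +x ends pointing the same way. I tilted the tool 10° to match the slope and lowered it until it touched, at a tool height of 110.6 mm (111.4 mm predicted).
- **Limestone:** I lowered the smaller cream lump level onto the brick. It touched at 142.0 mm (141.9 mm predicted) and I let go at rest. The press peaked at about 13 N before I backed off 1 mm and opened the fingers.
- **Hood:** I held the blue bar all the way round to its stop at about 0.35 rad/s. I pressed lightly, up to 17 N, then opened the fingers part way and backed off.

**Last checks:**
- The pictures show the three pieces stacked under a shut hood, with the gripper about 0.2 m clear and reading no force.
- The network placed the bar 3 to 4 pixels from my shut prediction in both cameras. In each, the offset is on the shut side, not the open side. The stop contact and tool pose also agree with shut.
- Joint 3 came within 3° of its limit while closing the hood, so I reduced the tool's tilt for the rest of the swing.
- I judged the limestone's levelness only by eye and from the tool pose. I did not measure the bystanders again at the end, but no move went near them.

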